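# Load the lantern's cell and switch it on

## Task

Fit the fat battery cell from the bamboo tray into the open holder on the solar lantern's base: flat end first, tipped nose-up in under the hood against the spring contact so that the spring gives a little, then press the nub end gently down until the side clips hold the cell level, and let go. Do not crush the spring or press harder than a thumb would. With the cell held, flip the steel toggle switch right over to its other side, and leave everything else on the table where it is.

Things in the scene. Friction and masses are not known exactly. Their poses are not given: they have to be found in the camera images.
- cell_center (a point): the fat cell: dark grey cylinder 26 mm across, 70 mm long, 95 g, lying level on two ribs of the tray; the point is its centre. x axis: along the cell to the nub end; y, z turn as it rolls. The last 4 mm at the nub taper from 24 to 10 mm across; the other end is flat. Its sides are free; the tray floor is 17 mm below its axis, the thin cell's axis 65 mm to the side.
- cell_nub (a point): the tip of the fat cell's nub, on its axis, 35 mm from its centre; axes as for cell_center
- cell: the same fat cell; its origin is at its centre as well, x towards the nub
- lantern: squat solar lantern, fixed: base slab x -75 to 75, y -105 to 185 mm, 28 mm high; origin on the table under the middle of the battery holder, z up. Lamp column with solar cap (108 mm across, 152 mm high) at y = +135 mm. The open holder runs along x over the origin, hooded spring end at -x, end plate at +x; the toggle stands at y = -78 mm.
- bay (a point): fixed on the lantern 53 mm up, axes as the lantern's: NOMINAL centre of the cell when home (axis on x, nub to +x, level). The holder is locked somewhere on a sloping slide: it truly sits anywhere from 12.6 mm to -x and 6.1 mm lower to 12.6 mm to +x and 6.1 mm higher (in step), not measured: feel for it. Two rails on a 20 mm wide pedestal carry the cell; the base top is 25 mm below the axis.
- bay_spring (a point): nominal spring contact, 30 mm to -x of bay on the axis: the free face of a 10 mm steel button facing +x, inside a hood: walls 33 mm apart, flared, the flares reaching 7 mm to +x of this point; roof edge straight above this point, roof 23 to 26 mm above the axis. The cell cannot be lowered in level: it goes in nose-up by 20 to 25 degrees, flat end under the roof.
- bay_plate (a point): nominal end contact, 35 mm to +x of bay on the axis: face of a steel end plate. From 1 mm above the axis upwards it leans back 30 degrees from upright as a ramp, 5 mm high and 3 mm wide, that leads the nub down onto the face while the spring yields.
- bay_clips (a point): between two sprung steel clips, 27 mm to +x of bay on the axis. They are 8 mm long, reach 11 mm above the axis, and their rounded inner beads (21 mm apart) spread as the cell is pressed down between them (5 to 15 N in all at the nub end) and close over it. A cell let go on top of them lies nose-up by about 17 degrees. Home, the cell's top is 13 mm above the axis.
- plunger (a joint): how far the spring contact is pushed in, m: 0 free, about 0.005 with the cell home; force 2.7 N at first movement plus 0.9 N per mm. Above 0.0085 the spring is crushed.
- toggle (a joint): the toggle switch, rad: 0 = off (lever leaning towards the lantern's -x), 0.9 = on (leaning towards +x); turns about the lantern's y axis through a point 36 mm above the table at x = 0, y = -78 mm; stays where it is left, about 1.5 N at the tip.
- toggle_tip (a point): centre of the 12 mm ball on the end of the steel toggle lever, 34 mm from its pivot
- grill_brush: stainless grill brush, 390 mm long, 50 mm wide head, origin under its middle: leave it where it is
- coaster_a: grey hard silicone coaster, 92 mm across, 9 mm high, origin under its middle: leave it where it is
- coaster_b: a second coaster like it, origin under its middle: leave it where it is
- plant_pot: small green plastic plant pot, 88 mm across, 75 mm high, origin under its middle: leave it where it is
- screwdriver: screwdriver, 170 mm long, origin under its middle: leave it where it is
- bay_cover: the lantern's loose battery cover, a plate 100 x 55 x 9 mm, origin under its middle: leave it where it is
- thin_cell: the thin cell on the tray, 14 mm in diameter, 50 mm long, not wanted; origin at its centre: leave it where it is

How it is judged:
By the outcome, as a careful person would: the job done as asked, in the order asked, and still so for the second after the job is handed in, with the robot touching nothing.
It also fails if it takes over 64 s, if anything falls off the work surface, if the arm or the gripper's body presses on something with over 40 N, if the wrist force passes 120 N, or if a joint passes its speed limit or range.

## Robot

A 7-joint arm with a two-finger parallel gripper is mounted at the origin on the work surface. World frame = base frame: x ahead of the robot, y to its left, z up, the work surface at z = 0. Lengths are in m, angles in rad, forces in N, time in s.
With the tool pointing down it reaches from about 0.35 to 0.9 m from the base axis. Payload 7.2 kg.
Tool frame: the origin (TCP) lies on the centre line of the jaws, within the pads' length; the fingertips stand 19 mm ahead of it and the grasp point (between the pads) is the TCP; z points along the fingers, y is the line along which they close (so a half turn about z gives the same grasp; the last joint's range is limited). The gripper opens to 88 mm and grips with 3 to 60 N. Pads are 20 mm wide; open, the fingers measure 115 mm over their backs; the gripper's body (75 mm by 178 mm) begins 61 mm behind the grasp point.
Start: joints at [-0.068, 0.411, -0.013, 1.596, 0.006, 1.134, -0.082], TCP at [0.625, -0, 0.242] pointing down, gripper open.
Joint ranges: [-2.95, 2.95], [-0.29, 1.99], [-1.47, 1.44], [0.14, 2.54], [-1.03, 4.17], [0.13, 1.85], [-2.86, 2.86]. Speed limits (rad/s): [2.39, 2.39, 3.01, 3.01, 3.14, 3.14, 3.14].

## Interface

Orientations are given as [roll, pitch, yaw] about the fixed x, y, z axes, in that order (R = Rz(yaw) Ry(pitch) Rx(roll)).
In Python, from workcell import get_obs, imaging, job gives the robot as it stands.
- The arm moves only by the shell command python3 -m creep 'ROWS' [FORCE]. ROWS is JSON, a list of rows, each an object of numbers: "dx", "dy", "dz": the shift along the tool's x, y, z in mm; "twist": the turn about the tool's z in degrees; "jaw": the opening in per cent of the stroke, from 0 (shut) to 100 (fully open). In form: [{"dx": .., "dy": .., "dz": .., "twist": .., "jaw": ..}, ...]. A call has 1 to 8 rows; each row is the pose to reach, as a shift and turn from the pose commanded when the call began, along the tool's axes at that moment; what a row does not reach only later rows make up. A row lasts 1/10 s, in which the tool goes at most 50 mm and 8.59 degrees, less where a joint would pass 70% of its speed; a pose out of reach is approached as far as the arm can. A call with a gripper value outside its range is refused whole. The fingers move at their own pace and stop on an object; FORCE is the grip in N (left out, the last holds). Time passes only in rows, so rows that repeat a pose let the fingers close. It gives the time, the measured TCP pose, the force, the opening and the grip force at its end, in the units of the state.
- get_obs(): the state, without advancing time (a new reading comes with each control period).
- imaging.grab_frame(name): name is "scene" or "side" or "wrist"; returns a dict with "image" (384x512x3 uint8, red, green, blue), "vfov" (degrees; the focal length in pixels is half the picture's height over the tangent of half this angle, whatever the lens; pixels are square), "cx", "cy" (the principal point, pixels), "cam_to_world" (4x4, takes a point from camera to world coordinates); the wrist camera has in their place "mount" (4x4, takes a point from camera to tool coordinates, whose origin is the TCP and whose axes are the flange's). Camera axes: x right, y down, z forward; pixel columns grow to the right and rows downward; lengths in m; the calibration is good to about 2 mm. The wrist camera is an equidistant fisheye: a pixel r from the principal point sees the ray r / f radians off the axis. A picture is of the moment at which its call begins: read the wrist's pose just before it. There is no depth.
- job.close_job(): hands the job in; it is judged then, once.
The state is a dict: "time_s": time; "joints": joint angles; "qvel": joint speeds; "effort": joint torques, N m; "position": TCP position; "eef_rot": TCP orientation; "wrist_force": force on the tool from outside, world axes, zero at the start; "ft_torque": the same for the moment, N m; "width": finger opening in m; "grasp_force": force on a finger pad.
Only numpy, scipy, OpenCV 4.12 (cv2) and the standard library are available. Lean on these libraries where they do the work, as an engineer would, in place of code of your own. Each camera call takes 0.05 s, during which the arm holds its last target. There are 200 camera calls.

## Working session

There is one attempt and no reset: what is moved stays moved. The work goes in short steps, Python scripts to look and compute and a shell command to move; the robot and the scene stay as the last step left them, time stands still between calls to the robot, and variables do not carry over. Pictures are saved under pics/ and viewed, at most 10 in all, crops included, and the job is handed in when it is done.

```bash
ls; mkdir -p pics
python3 - <<'E'
from workcell import get_obs, imaging
import cv2, pickle, numpy as np
o=get_obs(); print(o)
fs={n:imaging.grab_frame(n) for n in("scene","side","wrist")}
pickle.dump((o,fs),open('f0.pkl','wb'))
for n,f in fs.items():
    print(n,f['vfov'],f['cx'],f['cy'],np.round(f.get('cam_to_world',f.get('mount')),3).tolist())
    cv2.imwrite(f'pics/{n}0.png',cv2.resize(f['image'][:,:,::-1],(800,600),interpolation=cv2.INTER_CUBIC))
E
```

```text
pics
{'time_s': 0.0, 'joints': array([-0.06821323,  0.41183829, -0.01270355,  1.5970311 ,  0.00561062,
        1.13429079, -0.08223868]), 'qvel': array([ 0.00061959, -0.00061885, -0.00023863,  0.00193623, -0.00093383,
       -0.00028212, -0.00038598]), 'effort': array([-2.92756195e-04, -5.87956166e+01,  6.41712137e-01, -2.91074431e+01,
       -5.37758670e-02,  1.83686998e-02,  1.53371734e-04]), 'position': array([ 6.24533811e-01, -3.95510863e-05,  2.40852785e-01]), 'eef_rot': array([-3.14006561e+00,  1.21700469e-04,  1.57079228e+00]), 'wrist_force': array([ 0.0150716 ,  0.33285578, -0.72515424]), 'ft_torque': array([ 0.04090572, -0.04478346,  0.04064485]), 'grasp_force': 0.0, 'width': 0.0880606234524946}
scene 47.26972891249078 256.45128884491396 194.5582446788898 [[0.775, 0.543, -0.324, 0.966], [0.632, -0.654, 0.415, -0.518], [0.014, -0.527, -0.85, 1.101], [0.0, 0.0, 0.0, 1.0]]
side 55.341711060048034 251.55028074795587 189.74810343964413 [[0.957, -0.14, 0.254, 0.25], [-0.289, -0.514, 0.807, -1.059], [0.018, -0.846, -0.533, 0.786], [0.0, 0.0, 0.0, 1.0]]
wrist 65.70646984690485 250.98340492350462 191.77077303991499 [[0.001, -0.97, -0.241, 0.067], [1.0, 0.001, 0.0, -0.0], [-0.0, -0.241, 0.97, -0.142], [0.0, 0.0, 0.0, 1.0]]
```

View pics/scene0.png

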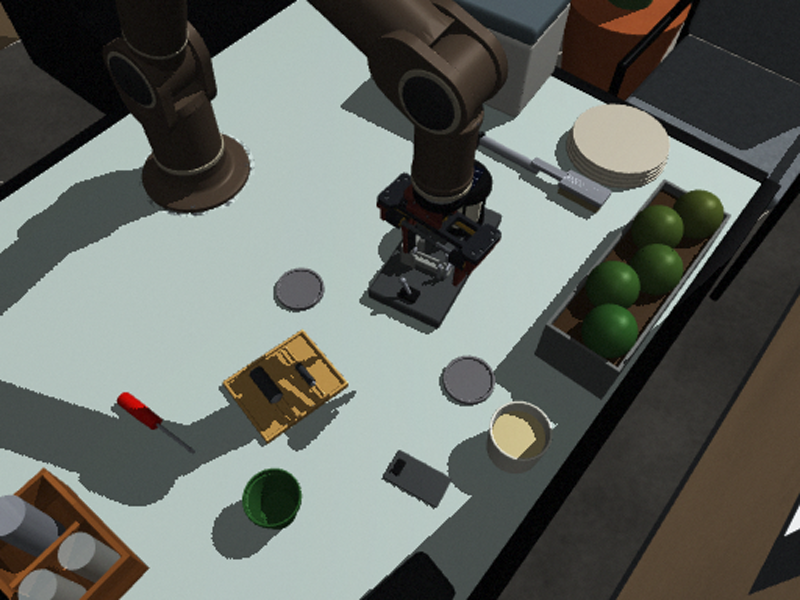

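View pics/side0.png

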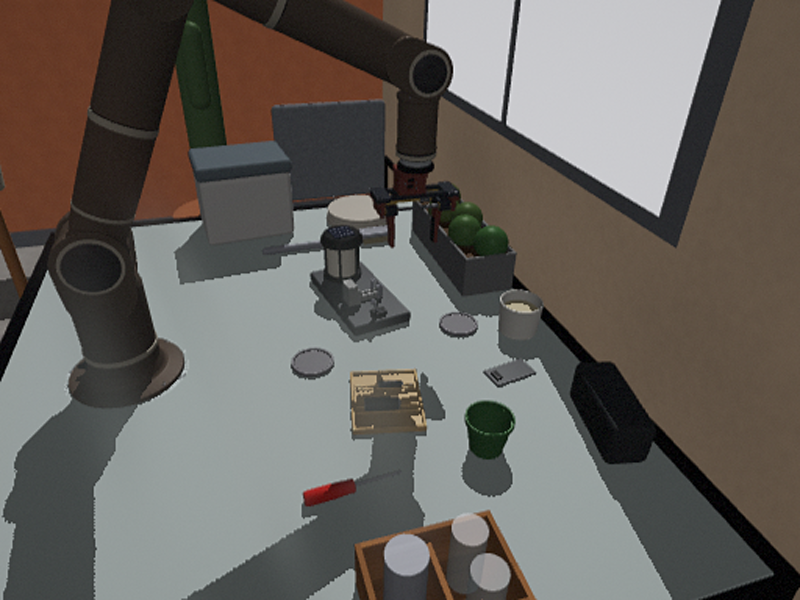

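View pics/wrist0.png

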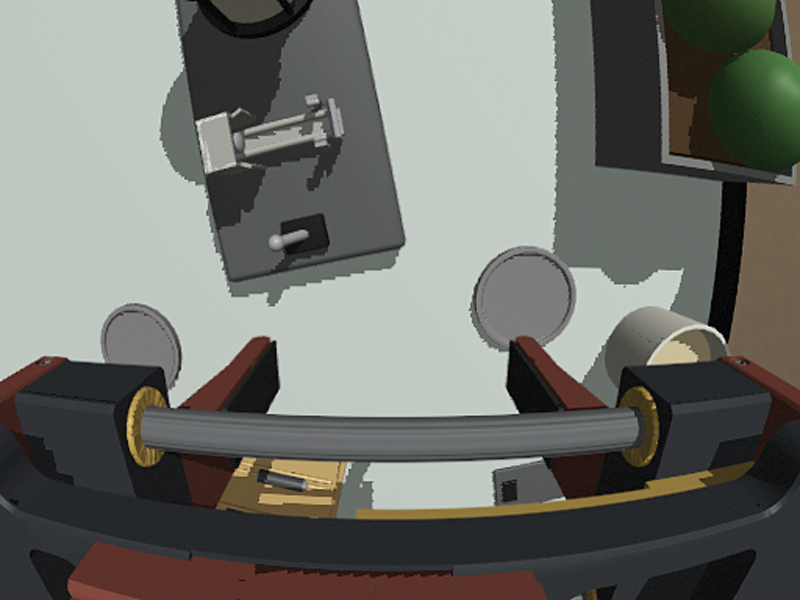

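```bash
cat > h.py <<'E'
import numpy as np, cv2, pickle
from scipy.spatial.transform import Rotation as R
def ray(f,u,v,o=None):
    "u,v in native pixels; -> origin, dir in world"
    F=f['image'].shape[0]/2/np.tan(np.radians(f['vfov'])/2)
    x,y=(u-f['cx'])/F,(v-f['cy'])/F
    if 'mount' in f:
        r=np.hypot(x,y); d=np.array([np.sinc(r/np.pi)*x,np.sinc(r/np.pi)*y,np.cos(r)])
        T=np.eye(4);T[:3,:3]=R.from_euler('xyz',o['eef_rot']).as_matrix();T[:3,3]=o['position'];T=T@f['mount']
    else: d=np.array([x,y,1]);T=np.array(f['cam_to_world'])
    return T[:3,3],T[:3,:3]@d
def onz(f,u,v,z,o=None,s=1.):
    p,d=ray(f,u*s,v*s,o); return (p+d*(z-p[2])/d[2])
def tri(rs):
    A=0;b=0
    for p,d in rs:
        d=d/np.linalg.norm(d);M=np.eye(3)-np.outer(d,d);A=A+M;b=b+M@p
    x=np.linalg.solve(A,b); return x,[np.linalg.norm(np.cross(x-p,d/np.linalg.norm(d))) for p,d in rs]
E
python3 - <<'E'
from h import *
np.set_printoptions(precision=4,suppress=True)
o,fs=pickle.load(open('f0.pkl','rb'));w=fs['wrist'];s=.64
for n,u,v,z in [('FR',405,245,.028),('FL',229,281,.028),('R0',358,0,.028),('L0',180,0,.028),('hood roofedge',237,140,.077),('plate',335,118,.06),('ball',276,242,.066),('pivot',300,236,.04)]:
    print(n,onz(w,u,v,z,o,s))
for n,u,v,z in [('c1',254,371,.025),('c2',279,399,.025),('traycorner',223,388,.01),('t2',302,333,.01),('t3',348,382,.01),('t4',268,440,.01)]: print(n,onz(fs['scene'],u,v,z,s=s))
print('side',onz(fs['side'],365,403,.025,s=s),onz(fs['side'],400,403,.025,s=s))
E
```

```text
FR [0.6341 0.022  0.028 ]
FL [ 0.4914 -0.0058  0.028 ]
R0 [0.5975 0.2181 0.028 ]
L0 [0.4467 0.2365 0.028 ]
hood roofedge [0.5196 0.1016 0.077 ]
plate [0.5848 0.1155 0.06  ]
ball [0.5429 0.0296 0.066 ]
pivot [0.555  0.0308 0.04  ]
c1 [ 0.447  -0.2605  0.025 ]
c2 [ 0.5174 -0.2706  0.025 ]
traycorner [ 0.4219 -0.314   0.01  ]
t2 [ 0.4518 -0.1474  0.01  ]
t3 [ 0.5812 -0.1676  0.01  ]
t4 [ 0.549  -0.3316  0.01  ]
side [ 0.4491 -0.2592  0.025 ] [ 0.5141 -0.2775  0.025 ]
```

```bash
python3 -m creep '[{"dx":-310,"dy":-143,"dz":60,"twist":0,"jaw":57},{"dx":-310,"dy":-143,"dz":60,"jaw":57,"twist":0},{"dx":-310,"dy":-143,"dz":60,"jaw":57,"twist":0},{"dx":-310,"dy":-143,"dz":60,"jaw":57,"twist":0},{"dx":-310,"dy":-143,"dz":60,"jaw":57,"twist":0},{"dx":-310,"dy":-143,"dz":60,"jaw":57,"twist":0},{"dx":-310,"dy":-143,"dz":60,"jaw":57,"twist":0},{"dx":-310,"dy":-143,"dz":60,"jaw":57,"twist":0}]' 20
cat > look.py <<'E'
import sys
from workcell import get_obs, imaging
from h import *
o=get_obs(); f=imaging.grab_frame(sys.argv[1]); pickle.dump((o,f),open(sys.argv[2]+'.pkl','wb'))
im=f['image'][:,:,::-1]
if len(sys.argv)>3:
    a,b,c,d=map(int,sys.argv[3:7]); im=im[b:d,a:c]
s=min(800/im.shape[1],600/im.shape[0])
cv2.imwrite('pics/'+sys.argv[2]+'.png',cv2.resize(im,None,fx=s,fy=s,interpolation=cv2.INTER_CUBIC)); print(s,o['time_s'],o['position'],o['eef_rot'])
E
python3 look.py wrist w1
```

```text
time_s: 0.95
position: [0.477, -0.3169, 0.1805]
eef_rot: [-3.138, 0.002, 1.561]
wrist_force: [-0.8, 0.3, -0.0]
width: 0.0502
grasp_force: 0.0
1.5625 0.95 [ 0.47703564 -0.31687011  0.18050987] [-3.13804890e+00  2.43435537e-03  1.56086300e+00]
```

View pics/w1.png

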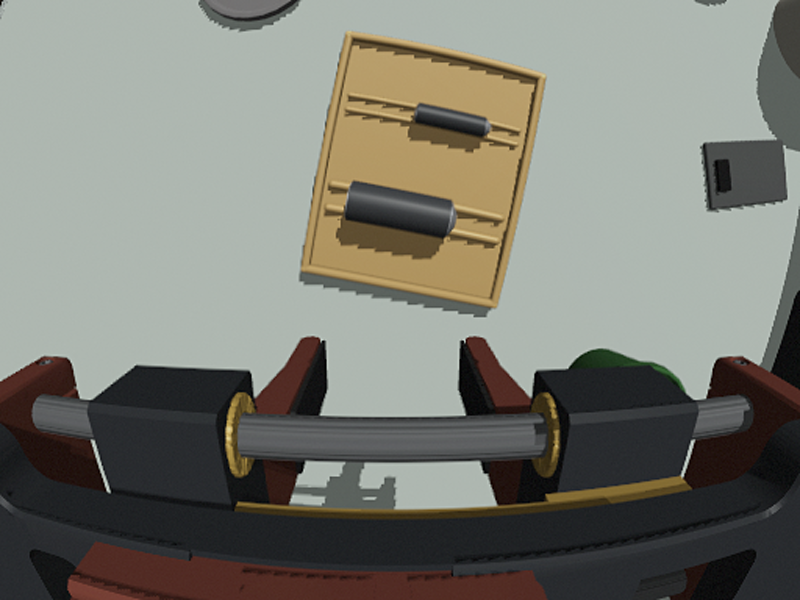

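Run:
```python
from h import *
np.set_printoptions(precision=4,suppress=True)
o,w=pickle.load(open('w1.pkl','rb'));s=.64
im=w['image'].astype(int)
m=((im.max(2)<110)&(im.max(2)-im.min(2)<18)).astype(np.uint8);
k=np.zeros_like(m);k[105:165,205:305]=m[105:165,205:305]
n,l,st,c=cv2.connectedComponentsWithStats(k);i=1+np.argmax(st[1:,4]);print(st[i],c[i])
p=np.argwhere(l==i)[:,::-1].astype(np.float32)
r=cv2.minAreaRect(p);b=cv2.boxPoints(r);print(r,b)
for z in(.022,.025):
  q=np.array([onz(w,*x,z,o) for x in b]);e=[(q[j]+q[(j+1)%4])/2 for j in range(4)];print(z,q.mean(0))
  for j in(0,1): d=e[j]-e[j+2];print(np.linalg.norm(d),np.degrees(np.arctan2(d[1],d[0])))
for x in[(346,200),(456,221)]: print(onz(w,*x,.023,o,s))
# tray corners
for x in[(348,36),(545,76),(303,270),(495,305)]: print(onz(w,*x,.012,o,s))
```

```text
[ 220  116   72   36 1534] [254.3435 134.1108]
((256.173095703125, 134.13462829589844), (70.20958709716797, 24.90675163269043), 11.309932708740234) [[219.3077 139.4615]
 [224.1923 115.0385]
 [293.0385 128.8077]
 [288.1539 153.2308]]
0.022 [ 0.4823 -0.265   0.022 ]
0.07102415983060288 168.22063692291826
0.025373131232447443 78.36977462124628
0.025 [ 0.4822 -0.2649  0.025 ]
0.07031527639898874 168.22063692291823
0.025119885120395556 78.36977462124639
[ 0.4473 -0.2585  0.023 ]
[ 0.5182 -0.2726  0.023 ]
[ 0.4484 -0.1452  0.012 ]
[ 0.5825 -0.1704  0.012 ]
[ 0.4151 -0.306   0.012 ]
[ 0.5485 -0.332   0.012 ]
```

```bash
cat > st.py <<'E'
from h import *
from workcell import get_obs
np.set_printoptions(precision=4,suppress=True)
o=get_obs(); M=R.from_euler('xyz',o['eef_rot']).as_matrix()
print(round(o['time_s'],2),o['position'],'rot',np.degrees(o['eef_rot']),'F',o['wrist_force'],'w',o['width'],'g',o['grasp_force'],'q7',o['joints'][6],'M',o['ft_torque'])
E
python3 -m creep '[{"dx":47,"dy":28,"dz":50,"twist":8,"jaw":57},{"dx":47,"dy":28,"dz":50,"twist":16,"jaw":57},{"dx":47,"dy":28,"dz":50,"twist":24,"jaw":57},{"dx":47,"dy":28,"dz":50,"twist":32,"jaw":57},{"dx":47,"dy":28,"dz":50,"twist":40,"jaw":57},{"dx":47,"dy":28,"dz":50,"twist":48,"jaw":57},{"dx":47,"dy":28,"dz":50,"twist":56,"jaw":57},{"dx":47,"dy":28,"dz":50,"twist":64,"jaw":57}]'; python3 -m creep '[{"twist":8,"jaw":57},{"twist":16,"jaw":57},{"twist":24,"jaw":57},{"twist":32,"jaw":57},{"twist":37.5,"jaw":57},{"twist":37.5,"jaw":57},{"twist":37.5,"jaw":57}]'; python3 st.py
```

```text
time_s: 1.8
position: [0.5109, -0.2612, 0.1316]
eef_rot: [-3.141, -0.001, 0.45]
wrist_force: [0.3, 0.1, -0.9]
width: 0.0499
grasp_force: 0.0
1.8 [ 0.5109 -0.2612  0.1316] rot [-179.9612   -0.0323   25.8018] F [ 0.2671  0.052  -0.9262] w 0.04991523931265431 g 0.0 q7 -0.5572907174709025 M [-0.011   0.0518 -0.0616]schema error: expected keys dx, dy, dz, twist, jaw
```

```bash
python3 -m creep '[{"dx":-6,"dy":7.3,"dz":20,"twist":8,"jaw":57},{"dx":-6,"dy":7.3,"dz":40,"twist":16,"jaw":57},{"dx":-6,"dy":7.3,"dz":40,"twist":24,"jaw":57},{"dx":-6,"dy":7.3,"dz":40,"twist":32,"jaw":57},{"dx":-6,"dy":7.3,"dz":40,"twist":37.5,"jaw":57},{"dx":-6,"dy":7.3,"dz":40,"twist":37.5,"jaw":57},{"dx":-6,"dy":7.3,"dz":40,"twist":37.5,"jaw":57}]'; python3 look.py wrist w2
```

```text
time_s: 2.5
position: [0.5084, -0.2709, 0.0916]
eef_rot: [-3.141, 0.0, -0.196]
wrist_force: [-0.3, 0.8, 0.2]
width: 0.0499
grasp_force: 0.0
1.5625 2.5 [ 0.50842594 -0.27094998  0.09156782] [-3.14111365e+00  7.26638238e-05 -1.96025492e-01]
```

View pics/w2.png

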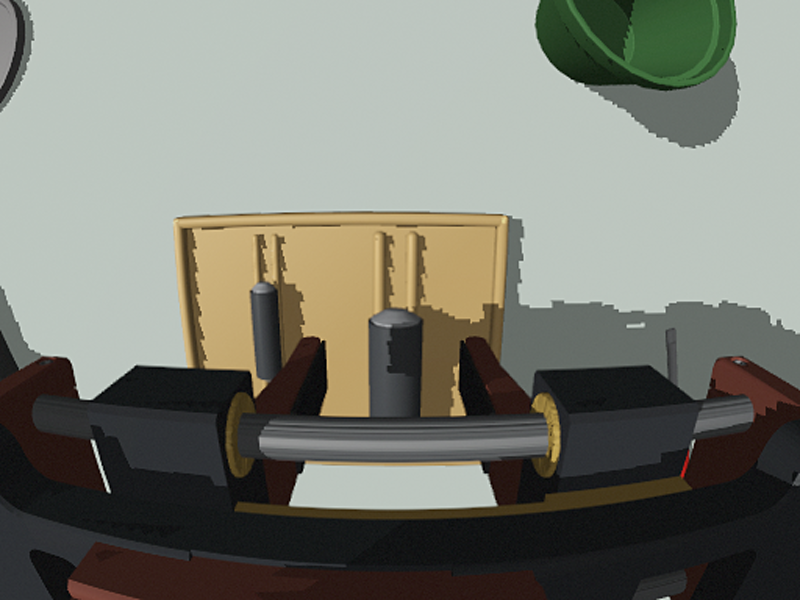

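Run:
```python
from h import *
np.set_printoptions(precision=4,suppress=True)
o,w=pickle.load(open('w2.pkl','rb'))
M=R.from_euler('xyz',o['eef_rot']).as_matrix()
for u,v,z in [(396,311,.023),(369,350,.023),(423,350,.023)]: 
  p=onz(w,u,v,z,o,.64);print(p,M.T@(p-o['position'])*1e3)
```

```text
[ 0.5154 -0.2727  0.023 ] [ 7.2039  0.3652 68.5671]
[ 0.4988 -0.2561  0.023 ] [-12.3668 -12.6128  68.5748]
[ 0.4937 -0.2817  0.023 ] [-12.3543  13.4764  68.5623]
```

```bash
python3 -m creep '[{"dx":-1,"dy":0.4,"dz":25,"twist":0,"jaw":50},{"dx":-1,"dy":0.4,"dz":45,"twist":0,"jaw":45},{"dx":-1,"dy":0.4,"dz":54,"twist":0,"jaw":40},{"dx":-1,"dy":0.4,"dz":54,"twist":0,"jaw":20},{"dx":-1,"dy":0.4,"dz":54,"twist":0,"jaw":20},{"dx":-1,"dy":0.4,"dz":54,"twist":0,"jaw":20},{"dx":-1,"dy":0.4,"dz":54,"twist":0,"jaw":20}]' 3; python3 st.py
```

```text
time_s: 3.25
position: [0.5072, -0.2726, 0.0384]
eef_rot: [3.141, -0.001, -0.2]
wrist_force: [-0.7, -0.2, -0.9]
width: 0.0258
grasp_force: 3.0
3.25 [ 0.5072 -0.2726  0.0384] rot [179.9925  -0.0769 -11.4852] F [-0.654  -0.1826 -0.8742] w 0.025802135179277298 g 2.998638041317463 q7 -1.0161954418543497 M [ 0.0115  0.0793 -0.042 ]
```

```bash
python3 -m creep '[{"dx":-1,"dy":0,"dz":-4,"twist":0,"jaw":20},{"dx":-2,"dy":0,"dz":-8,"twist":0,"jaw":20},{"dx":-4,"dy":0,"dz":-12,"twist":0,"jaw":20},{"dx":-6,"dy":0,"dz":-16,"twist":0,"jaw":20},{"dx":-8,"dy":0,"dz":-20,"twist":0,"jaw":20},{"dx":-10,"dy":0,"dz":-23.5,"twist":0,"jaw":20},{"dx":-10,"dy":0,"dz":-23.5,"twist":0,"jaw":20}]' 3; python3 st.py
python3 - <<'E'
from workcell import imaging
import pickle
from h import *
f={n:imaging.grab_frame(n) for n in('side','scene')}
pickle.dump(f,open('t1.pkl','wb'))
a=cv2.resize(f['side']['image'][215:290,210:310,::-1],(400,300),interpolation=cv2.INTER_CUBIC)
b=cv2.resize(f['scene']['image'][200:290,130:250,::-1],(400,300),interpolation=cv2.INTER_CUBIC)
cv2.imwrite('pics/t1.png',np.hstack([a,b]))
E
```

```text
time_s: 3.95
position: [0.4969, -0.2705, 0.0617]
eef_rot: [-3.142, -0.001, -0.201]
wrist_force: [0.4, -0.6, -1.4]
width: 0.0262
grasp_force: 3.0
3.95 [ 0.4969 -0.2705  0.0617] rot [-179.9998   -0.0355  -11.5081] F [ 0.4192 -0.5634 -1.3892] w 0.026239857716419533 g 2.9999736696481705 q7 -1.0290422629931524 M [0.0847 0.0944 0.0191]
```

View pics/t1.png

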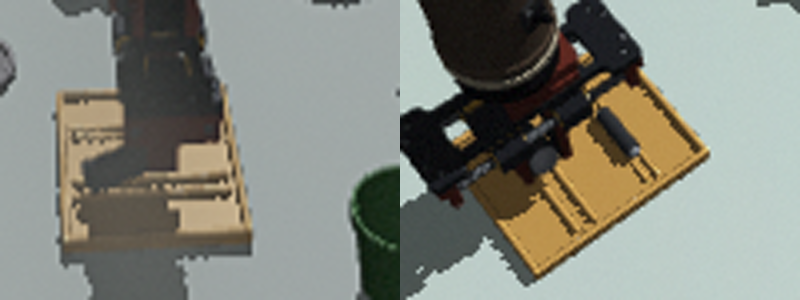

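```bash
python3 -m creep '[{"dx":0,"dy":0,"dz":0,"twist":0,"jaw":20},{"dx":0,"dy":0,"dz":0,"twist":0,"jaw":20},{"dx":0,"dy":0,"dz":-10,"twist":0,"jaw":20},{"dx":0,"dy":0,"dz":-30,"twist":0,"jaw":20},{"dx":0,"dy":0,"dz":-60,"twist":0,"jaw":20},{"dx":-5,"dy":-15,"dz":-90,"twist":0,"jaw":20},{"dx":-12,"dy":-40,"dz":-120,"twist":-3,"jaw":20},{"dx":-20,"dy":-75,"dz":-150,"twist":-6,"jaw":20}]' 25; python3 -m creep '[{"dx":-12,"dy":-40,"dz":-25,"twist":-3,"jaw":20},{"dx":-25,"dy":-80,"dz":-40,"twist":-6,"jaw":20},{"dx":-38,"dy":-120,"dz":-40,"twist":-9,"jaw":20},{"dx":-52,"dy":-160,"dz":-40,"twist":-12,"jaw":20},{"dx":-64,"dy":-200,"dz":-40,"twist":-15,"jaw":20},{"dx":-76,"dy":-240,"dz":-40,"twist":-16.5,"jaw":20},{"dx":-85,"dy":-265,"dz":-40,"twist":-16.5,"jaw":20},{"dx":-85,"dy":-277,"dz":-40,"twist":-16.5,"jaw":20}]'; python3 -m creep '[{"dx":0,"dy":0,"dz":0,"twist":0,"jaw":20},{"dx":0,"dy":0,"dz":0,"twist":0,"jaw":20}]'; python3 look.py wrist w3;python3 st.py
```

```text
time_s: 4.85
position: [0.4916, -0.1938, 0.2129]
eef_rot: [3.14, -0.0, -0.097]
wrist_force: [1.8, 0.5, -0.3]
width: 0.0254
grasp_force: 25.0
time_s: 5.65
position: [0.4333, 0.0932, 0.2517]
eef_rot: [-3.141, -0.0, 0.195]
wrist_force: [0.0, -0.5, -1.5]
width: 0.0253
grasp_force: 25.0
time_s: 5.85
position: [0.4346, 0.0896, 0.2513]
eef_rot: [3.141, -0.0, 0.191]
wrist_force: [-0.1, -0.2, -1.0]
width: 0.0254
grasp_force: 25.0
1.5625 5.85 [0.43462163 0.08963912 0.25129235] [ 3.14093881e+00 -1.03156650e-04  1.90758246e-01]
5.9 [0.4346 0.0893 0.2512] rot [179.9636   0.0027  10.8746] F [-0.5204 -0.3723 -0.889 ] w 0.025005340729688106 g 24.999848306179047 q7 -1.6615118915137153 M [0.0472 0.0463 0.0005]
```

View pics/w3.png

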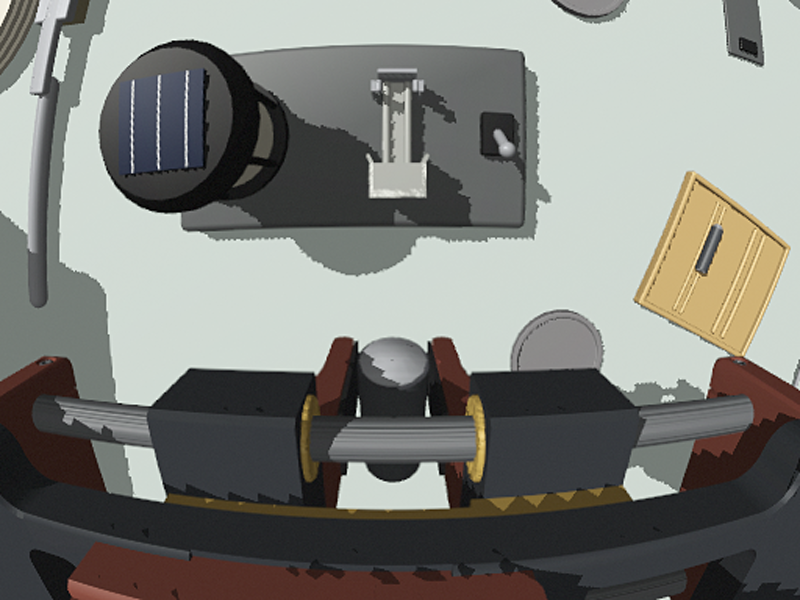

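Run:
```python
from h import *
np.set_printoptions(precision=4,suppress=True)
o,w=pickle.load(open('w3.pkl','rb'));s=.64
M=R.from_euler('xyz',o['eef_rot']).as_matrix()
g=cv2.resize(w['image'][20:160,60:350,::-1],(1160//2*1,560//2))
FR=onz(w,524,52,.028,o,s);FL=onz(w,524,226,.028,o,s)
print(FR,FL,np.linalg.norm(FR-FL))
d=FR-FL;yaw=np.arctan2(d[1],d[0]);print('yaw',np.degrees(yaw))
c,sn=np.cos(yaw),np.sin(yaw);L=np.array([[c,-sn,0],[sn,c,0],[0,0,1]])
m=(FR+FL)/2;m[2]=0;org=m+L@[0,.105,0];print('org',org)
def loc(u,v,z):
    return (L.T@(onz(w,u,v,z,o,s)-org))*1e3
for dx in(0,6,12):
  dz=dx*.484e-3
  print(dx,'roof',loc(398,163,.079+dz),'roofback',loc(398,197,.079+dz),'platetop',loc(397,69,.059+dz),'plate lo edge',loc(397,80,.059+dz),'clipL',loc(376,86,.064+dz),'clipR',loc(419,86,.064+dz))
print('ball',loc(508,149,.0665),onz(w,508,149,.0665,o,s),'cap',loc(165,125,.152))
# cell in tool frame
T=np.array(w['mount'])
for n,u,v in [('nubtip',392,352),('flat low',392,481)]:
    p,dd=ray(w,u*s,v*s,o); p=M.T@(p-o['position'])*1e3;dd=M.T@dd;print(n,p,dd/dd[2])
```

```text
[0.6313 0.0212 0.028 ] [ 0.4901 -0.0067  0.028 ] 0.1439924726857485
yaw 11.143880339737544
org [0.5404 0.1103 0.    ]
0 roof [-26.197   -2.5418  79.    ] roofback [-49.2321  -2.4941  79.    ] platetop [44.329  -2.3079 59.    ] plate lo edge [35.9299 -2.2763 59.    ] clipL [30.39   12.5189 64.    ] clipR [ 30.4103 -17.6441  64.    ]
6 roof [-26.3429  -2.5046  81.904 ] roofback [-49.1653  -2.4573  81.904 ] platetop [43.5796 -2.2749 61.904 ] plate lo edge [35.2534 -2.2436 61.904 ] clipL [29.752  12.4217 66.904 ] clipR [ 29.7721 -17.4755  66.904 ]
12 roof [-26.4888  -2.4674  84.808 ] roofback [-49.0986  -2.4206  84.808 ] platetop [42.8301 -2.242  64.808 ] plate lo edge [34.5768 -2.2109 64.808 ] clipL [29.1141 12.3245 69.808 ] clipR [ 29.134  -17.3069  69.808 ]
ball [-13.6858 -80.7252  66.5   ] [0.5426 0.0284 0.0665] cap [ -1.6556 127.6151 152.    ]
nubtip [  65.7824   -1.442  -142.227 ] [-0.3726 -0.0005  1.    ]
flat low [  65.7824   -1.442  -142.227 ] [-0.7359 -0.0002  1.    ]
```

```bash
python3 -m creep '[{"dx":20,"dy":0.5,"dz":10,"twist":-0.3,"jaw":20},{"dx":55,"dy":1,"dz":25,"twist":-0.3,"jaw":20},{"dx":95,"dy":1.6,"dz":45,"twist":-0.3,"jaw":20},{"dx":130,"dy":1.6,"dz":65,"twist":-0.3,"jaw":20},{"dx":148,"dy":1.6,"dz":85,"twist":-0.3,"jaw":20},{"dx":148,"dy":1.6,"dz":100,"twist":-0.3,"jaw":20},{"dx":148,"dy":1.6,"dz":100,"twist":-0.3,"jaw":20},{"dx":148,"dy":1.6,"dz":100,"twist":-0.3,"jaw":20}]'; python3 st.py
cat > hp.py <<'E'
from h import *
from workcell import get_obs
o=get_obs();a=np.radians(11.14);p=(o['position']-[.5442,.1085,.0545])*1e3
c,s=np.cos(a),np.sin(a);F=o['wrist_force']
print('t',round(o['time_s'],2),'H xyz',np.round([c*p[0]+s*p[1],-s*p[0]+c*p[1],p[2]],1),'TCPz',round(o['position'][2]*1e3,1),'yaw',round(np.degrees(o['eef_rot'][2]),2),'F_H',np.round([c*F[0]+s*F[1],-s*F[0]+c*F[1],F[2]],1),'w',round(o['width']*1e3,1),o['grasp_force'].round(1) if hasattr(o['grasp_force'],'round') else o['grasp_force'])
E
python3 hp.py
```

```text
time_s: 6.7
position: [0.5799, 0.116, 0.1512]
eef_rot: [3.141, 0.001, 0.195]
wrist_force: [-0.3, 0.3, -0.5]
width: 0.0253
grasp_force: 25.0
6.7 [0.5799 0.116  0.1512] rot [179.9544   0.0459  11.1859] F [-0.2659  0.2906 -0.4914] w 0.025263839122164865 g 24.99987244606018 q7 -1.511292430509648 M [0.0619 0.0074 0.0391]
t 6.7 H xyz [36.5  0.5 96.7] TCPz 151.2 yaw 11.19 F_H [-0.2  0.3 -0.5] w 25.3 24.99987244606018
```

```bash
python3 -m creep '[{"dx":0,"dy":0.5,"dz":15,"twist":0,"jaw":20},{"dx":0,"dy":0.5,"dz":30,"twist":0,"jaw":20},{"dx":0,"dy":0.5,"dz":42,"twist":0,"jaw":20},{"dx":0,"dy":0.5,"dz":49,"twist":0,"jaw":20},{"dx":0,"dy":0.5,"dz":53,"twist":0,"jaw":20},{"dx":0,"dy":0.5,"dz":53,"twist":0,"jaw":20}]'; python3 hp.py; python3 look.py wrist w4
python3 - <<'E'
from workcell import imaging
from h import *
f={n:imaging.grab_frame(n) for n in('side','scene')}
pickle.dump(f,open('t2.pkl','wb'))
a=cv2.resize(f['side']['image'][150:225,190:290,::-1],(400,300),interpolation=cv2.INTER_CUBIC)
b=cv2.imread('pics/w4.png');b=cv2.resize(b,(400,300),interpolation=cv2.INTER_AREA)
cv2.imwrite('pics/t2.png',np.hstack([a,b]))
E
```

```text
time_s: 7.3
position: [0.5797, 0.117, 0.0977]
eef_rot: [3.141, 0.001, 0.197]
wrist_force: [-1.0, 0.1, -1.2]
width: 0.0253
grasp_force: 25.0
t 7.3 H xyz [36.5  1.5 43.2] TCPz 97.7 yaw 11.3 F_H [-0.9  0.3 -1.2] w 25.3 24.99993234872818
1.5625 7.3 [0.57972482 0.11703886 0.09773608] [3.14144587e+00 7.19651546e-04 1.97198921e-01]
```

View pics/t2.png

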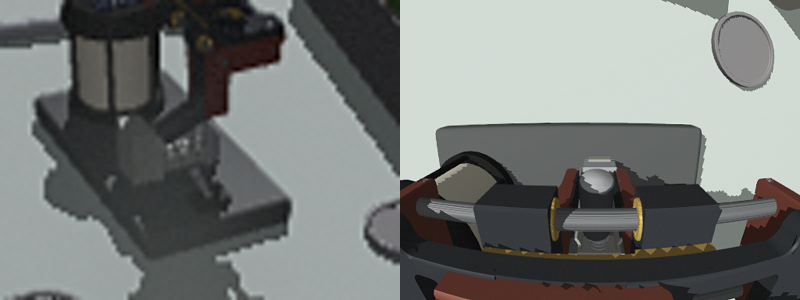

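```bash
python3 hp.py
python3 - <<'E'
from h import *
o,w=pickle.load(open('w4.pkl','rb'))
im=w['image'][:,:,::-1][95:150,225:285]
cv2.imwrite('pics/w4c.png',cv2.resize(im,(600,550),interpolation=cv2.INTER_CUBIC))
E
```

```text
t 7.45 H xyz [37.   1.6 44.1] TCPz 98.6 yaw 11.3 F_H [-0.2 -1.  -0.9] w 25.0 24.999912679195404
```

View pics/w4c.png

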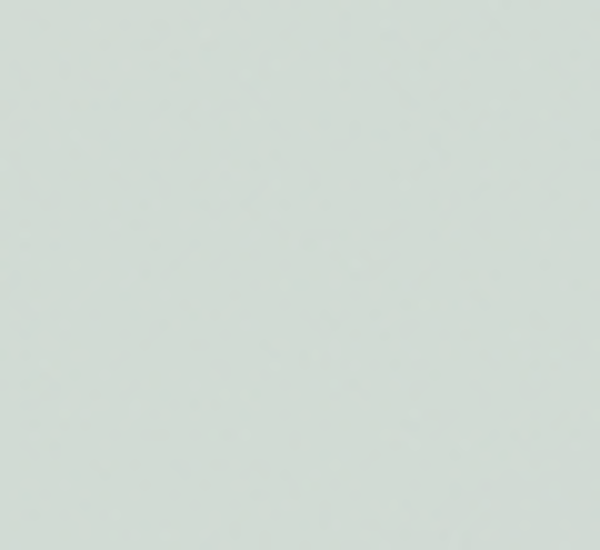

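Run:
```python
from h import *
o,w=pickle.load(open('w4.pkl','rb'))
g=w['image'].mean(2).astype(int)
for r in range(198,232,3): print(r,g[r,228:284:2])
```

```text
198 [101 100 101 100 100 100 100 100 100  99  99 100  99 100 100  98  99  99
 100 100 100  99 101 100 100  99  99  99]
201 [100 100 101  99 100  99  99 114 115 115 113 113 114 114 113 113 114 114
 114 113 110 100  98  99  99  99  99  99]
204 [100 100  99  99 111 117 123 169 167 167 168 166 167 167 167 167 168 167
 167 167 169 110 117 106 101 100  99 100]
207 [ 97 101 100 100 116 116 116 129 128 129 129 127 127 128 127 128 125 127
 126 127 125 115 116  99  46  59  62 104]
210 [100 100 100 102 116 116 116 114 114 114 113 113 111 113 113 113 114 113
 112 112 113 113 113 116  64  51  50  52]
213 [100  99  99 103 110 110 110 109 107 109 108 106 107 108 108 108 108 107
 107 107 108 107 108 108  83  46  50  50]
216 [100 110  99 168 182 182 184 177 149 122 124 123 122 112 130 141 178 185
 182 181 182 181 181 183 162  51  57  57]
219 [ 24 119  81 178 171 121 138 138 132 128 125 120 116 110 106 104 101  95
  98 154  87 116 194  16  96  54  57  56]
222 [ 22 120  46 113 157 154 153 154 152 149 146 143 139 133 127 121 115 112
 108 104  94  58  52  30  44  59  54  57]
225 [ 19  68  72 132 162 161 162 163 161 159 156 154 150 144 138 135 128 121
 111 107 105  92  63  36  30  58  56  55]
228 [ 24  57  79  76 134 172 173 174 175 173 170 166 164 159 154 150 143 131
 125 121 116 110  86  42  31  61  55  57]
231 [ 23  71  83  78 142 180 178 179 181 182 180 177 175 170 165 157 150 144
 136 128 124 121  96  47  33  36  75  60]
```

Run:
```python
from h import *
o,w=pickle.load(open('w4.pkl','rb'));M=R.from_euler('xyz',o['eef_rot']).as_matrix()
for n,u,v,z in[('plate top',255.1,204,.0605),('clip/plate',255.5,216,.066),('nub L',236,228,.085),('nub R',273,228,.085)]:
    print(n,np.round(M.T@(onz(w,u,v,z,o)-o['position'])*1e3,1))
```

```text
plate top [13.2  1.1 37.2]
clip/plate [ 7.1  1.3 31.7]
nub L [ 6.4 -9.8 12.7]
nub R [ 6.4 10.8 12.7]
```

```bash
python3 -m creep '[{"dx":-2,"dy":0.8,"dz":0,"twist":0,"jaw":20},{"dx":-4,"dy":0.8,"dz":0,"twist":0,"jaw":20},{"dx":-6,"dy":0.8,"dz":0,"twist":0,"jaw":20},{"dx":-7,"dy":0.8,"dz":0,"twist":0,"jaw":20},{"dx":-7,"dy":0.8,"dz":0,"twist":0,"jaw":20}]'; python3 hp.py; python3 -m creep '[{"dx":-1,"dy":0,"dz":0,"twist":0,"jaw":20},{"dx":-2,"dy":0,"dz":0,"twist":0,"jaw":20},{"dx":-2,"dy":0,"dz":0,"twist":0,"jaw":20}]'; python3 hp.py
```

```text
time_s: 7.95
position: [0.573, 0.115, 0.0982]
eef_rot: [-3.142, -0.0, 0.197]
wrist_force: [1.3, -1.1, -1.6]
width: 0.0256
grasp_force: 25.0
t 7.95 H xyz [29.5  0.8 43.7] TCPz 98.2 yaw 11.3 F_H [ 1.  -1.3 -1.6] w 25.6 24.999760687351227
time_s: 8.25
position: [0.5712, 0.1146, 0.0982]
eef_rot: [-3.142, 0.0, 0.197]
wrist_force: [-0.4, 0.0, -1.1]
width: 0.0253
grasp_force: 25.0
t 8.25 H xyz [27.6  0.7 43.7] TCPz 98.2 yaw 11.3 F_H [-0.4  0.1 -1.1] w 25.3 24.999760687351227
```

```bash
for i in 1; do python3 -m creep '[{"dx":-1,"dy":0,"dz":0,"twist":0,"jaw":20},{"dx":-1,"dy":0,"dz":0,"twist":0,"jaw":20}]' >/dev/null; python3 hp.py; python3 -m creep '[{"dx":-1,"dy":0,"dz":0,"twist":0,"jaw":20},{"dx":-1,"dy":0,"dz":0,"twist":0,"jaw":20}]' >/dev/null; python3 hp.py; python3 -m creep '[{"dx":-1,"dy":0,"dz":0,"twist":0,"jaw":20},{"dx":-1,"dy":0,"dz":0,"twist":0,"jaw":20}]' >/dev/null; python3 hp.py; done
```

```text
t 8.45 H xyz [26.6  0.8 43.6] TCPz 98.1 yaw 11.3 F_H [-0.9  0.3 -1.6] w 25.6 24.999842047691345
t 8.65 H xyz [25.6  0.8 43.6] TCPz 98.1 yaw 11.3 F_H [-0.2 -0.  -0.7] w 25.4 24.999840259552002
t 8.85 H xyz [24.6  0.8 43.7] TCPz 98.2 yaw 11.3 F_H [ 0.  -0.2 -0.6] w 25.4 24.99991625547409
```

```bash
python3 -m creep '[{"dx":-1,"dy":0,"dz":0,"twist":0,"jaw":20},{"dx":-1,"dy":0,"dz":0,"twist":0,"jaw":20}]' >/dev/null; python3 hp.py; python3 -m creep '[{"dx":-1,"dy":0,"dz":0,"twist":0,"jaw":20},{"dx":-1,"dy":0,"dz":0,"twist":0,"jaw":20}]' >/dev/null; python3 hp.py; python3 -m creep '[{"dx":-1,"dy":0,"dz":0,"twist":0,"jaw":20},{"dx":-1,"dy":0,"dz":0,"twist":0,"jaw":20}]' >/dev/null; python3 hp.py
```

```text
t 9.05 H xyz [24.2  0.7 43.9] TCPz 98.4 yaw 11.3 F_H [ 1.6 -0.4  0.1] w 25.5 25.000104010105133
t 9.25 H xyz [23.5  0.8 44. ] TCPz 98.5 yaw 11.31 F_H [ 3.8 -0.2 -1. ] w 25.1 25.000269412994385
t 9.45 H xyz [22.3  0.7 44. ] TCPz 98.5 yaw 11.3 F_H [4.1 0.2 0.3] w 25.3 25.00055104494095
```

```bash
python3 -m creep '[{"dx":0,"dy":0,"dz":1.5,"twist":0,"jaw":20},{"dx":0.5,"dy":0,"dz":3,"twist":0,"jaw":20},{"dx":1.3,"dy":0,"dz":3.5,"twist":0,"jaw":20},{"dx":1.3,"dy":0,"dz":3.5,"twist":0,"jaw":20}]' 25 >/dev/null; python3 hp.py; python3 -m creep '[{"dx":0,"dy":0,"dz":0,"twist":0,"jaw":20},{"dx":0,"dy":0,"dz":1,"twist":0,"jaw":20},{"dx":0,"dy":0,"dz":1.5,"twist":0,"jaw":20}]' 3 >/dev/null; python3 hp.py
```

```text
t 9.85 H xyz [23.4  0.8 40.3] TCPz 94.8 yaw 11.3 F_H [4.6 1.2 2.9] w 25.4 25.000894367694855
t 10.15 H xyz [22.7  0.8 38.4] TCPz 92.9 yaw 11.3 F_H [4.4 1.  1. ] w 25.9 3.000260666012764
```

```bash
python3 -m creep '[{"dx":1,"dy":0,"dz":0,"twist":0,"jaw":20},{"dx":1.8,"dy":0,"dz":0,"twist":0,"jaw":20},{"dx":1.8,"dy":0,"dz":0,"twist":0,"jaw":20}]' 4 >/dev/null; python3 hp.py
```

```text
t 10.45 H xyz [24.3  0.7 38.4] TCPz 92.9 yaw 11.3 F_H [ 2.3 -0.4  0.5] w 26.0 4.000278934836388
```

```bash
python3 -m creep '[{"dx":0.5,"dy":0,"dz":0,"twist":0,"jaw":31},{"dx":0.5,"dy":0,"dz":0,"twist":0,"jaw":33},{"dx":0.5,"dy":0,"dz":0,"twist":0,"jaw":36},{"dx":0.5,"dy":0,"dz":0,"twist":0,"jaw":42},{"dx":0.5,"dy":0,"dz":0,"twist":0,"jaw":42},{"dx":0.5,"dy":0,"dz":0,"twist":0,"jaw":42}]' 4 >/dev/null; python3 hp.py;  python3 -m creep '[{"dx":0,"dy":0,"dz":-10,"twist":0,"jaw":42},{"dx":0,"dy":0,"dz":-30,"twist":0,"jaw":42},{"dx":-30,"dy":0,"dz":-60,"twist":0,"jaw":42},{"dx":-70,"dy":0,"dz":-90,"twist":0,"jaw":42},{"dx":-110,"dy":0,"dz":-120,"twist":0,"jaw":42},{"dx":-130,"dy":0,"dz":-150,"twist":0,"jaw":42},{"dx":-130,"dy":0,"dz":-155,"twist":0,"jaw":42},{"dx":-130,"dy":0,"dz":-155,"twist":0,"jaw":42}]' >/dev/null; python3 hp.py; python3 look.py wrist w5 200 20 340 125
```

```text
t 11.05 H xyz [25.2  0.9 38.6] TCPz 93.1 yaw 11.31 F_H [-0.1 -0.3 -0.4] w 36.7 0.0
t 11.85 H xyz [-103.7    0.6  195.3] TCPz 249.8 yaw 11.32 F_H [-0.   1.   0.8] w 36.8 0.0
5.714285714285714 11.85 [0.44232932 0.08907916 0.24981635] [-3.14021893 -0.00411043  0.19764657]
```

View pics/w5.png

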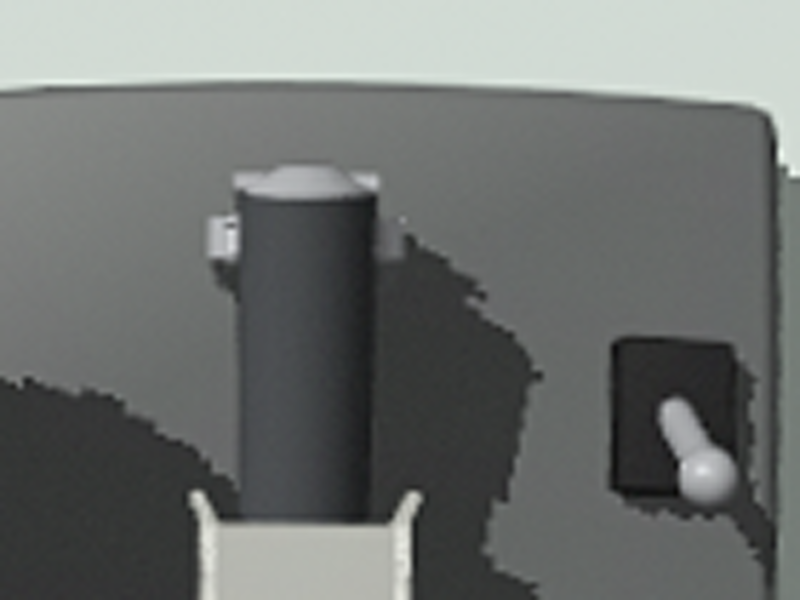

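Run:
```python
from h import *
o,w=pickle.load(open('w5.pkl','rb'))
a=np.radians(11.14);c,s=np.cos(a),np.sin(a)
k=5.714285714
def H(u,v,z):
    p=(onz(w,200+u/k,20+v/k,z,o)-[.5442,.1085,.0545])*1e3
    return np.round([c*p[0]+s*p[1],-s*p[0]+c*p[1],p[2]],1)
print('shoulder',H(310,196,.084),'nubtip',H(308,165,.0787),'L',H(240,196,.08),'R',H(377,196,.08))
print('roof',H(305,521,.077),'clips',H(222,238,.0645),H(391,240,.0645),'plateback',H(240,175,.059),H(375,175,.059))
print('ball',H(707,473,.0665),'ball top', 'base edge pts',H(770,110,.028))
```

```text
shoulder [31.3 -0.4 29.5] nubtip [38.5 -0.1 24.2] L [32.2 12.3 25.5] R [ 32.3 -12.7  25.5]
roof [-28.7   0.2  22.5] clips [27.2 16.1 10. ] [ 27.  -16.1  10. ] plateback [41.3 13.   4.5] [ 41.4 -13.3   4.5]
ball [-16.8 -77.5  12. ] ball top base edge pts [  69.1 -101.6  -26.5]
```

```bash
python3 -m creep '[{"dx":20,"dy":0,"dz":0,"twist":-8,"jaw":0},{"dx":50,"dy":0.5,"dz":0,"twist":-16,"jaw":0},{"dx":85,"dy":0.5,"dz":10,"twist":-24,"jaw":0},{"dx":120,"dy":0.5,"dz":20,"twist":-32,"jaw":0},{"dx":150,"dy":0.5,"dz":40,"twist":-40,"jaw":0},{"dx":166,"dy":0.5,"dz":60,"twist":-48,"jaw":0},{"dx":166,"dy":0.5,"dz":70,"twist":-56,"jaw":0},{"dx":166,"dy":0.5,"dz":80,"twist":-64,"jaw":0}]' 20 >/dev/null; python3 -m creep '[{"dx":0,"dy":0,"dz":0,"twist":-8,"jaw":0},{"dx":0,"dy":0,"dz":0,"twist":-16,"jaw":0},{"dx":0,"dy":0,"dz":0,"twist":-24,"jaw":0},{"dx":0,"dy":0,"dz":0,"twist":-25.8,"jaw":0},{"dx":0,"dy":0,"dz":0,"twist":-25.8,"jaw":0},{"dx":0,"dy":0,"dz":0,"twist":-25.8,"jaw":0}]' >/dev/null; python3 hp.py
```

```text
t 13.3 H xyz [ 61.3   0.2 112.7] TCPz 167.2 yaw 100.91 F_H [ 0.3 -0.2  0.4] w 0.7 0.0
```

```bash
python3 -m creep '[{"dx":0,"dy":0,"dz":20,"twist":0,"jaw":0},{"dx":0,"dy":0,"dz":45,"twist":0,"jaw":0},{"dx":0,"dy":0,"dz":63,"twist":0,"jaw":0},{"dx":0,"dy":0,"dz":71.5,"twist":0,"jaw":0},{"dx":0,"dy":0,"dz":71.5,"twist":0,"jaw":0}]' >/dev/null; python3 hp.py; python3 -m creep '[{"dx":0,"dy":-2,"dz":0,"twist":0,"jaw":0},{"dx":0,"dy":-4,"dz":0,"twist":0,"jaw":0},{"dx":0,"dy":-5,"dz":0,"twist":0,"jaw":0},{"dx":0,"dy":-5,"dz":0,"twist":0,"jaw":0}]' >/dev/null; python3 hp.py;  python3 -m creep '[{"dx":0,"dy":-1,"dz":0,"twist":0,"jaw":0},{"dx":0,"dy":-2,"dz":0,"twist":0,"jaw":0},{"dx":0,"dy":-2,"dz":0,"twist":0,"jaw":0}]' >/dev/null; python3 hp.py; python3 -m creep '[{"dx":0,"dy":-1,"dz":0,"twist":0,"jaw":0},{"dx":0,"dy":-2,"dz":0,"twist":0,"jaw":0},{"dx":0,"dy":-2,"dz":0,"twist":0,"jaw":0}]' >/dev/null; python3 hp.py
```

```text
t 13.8 H xyz [60.6  0.4 40.9] TCPz 95.4 yaw 101.04 F_H [-0.5  0.2  0.5] w 0.4 0.0
t 14.2 H xyz [56.5  0.3 42.9] TCPz 97.4 yaw 101.09 F_H [-0.1 -0.4  0.9] w 0.3 0.0
t 14.5 H xyz [54.2  0.3 42.2] TCPz 96.7 yaw 101.1 F_H [-0.1 -0.1 -0.5] w 0.5 0.0
t 14.8 H xyz [52.2  0.3 42.1] TCPz 96.6 yaw 101.1 F_H [-0.2 -0.5 -0.3] w 0.5 0.0
```

```bash
python3 -m creep '[{"dx":0,"dy":-1,"dz":0.6,"twist":0,"jaw":0},{"dx":0,"dy":-2,"dz":0.6,"twist":0,"jaw":0},{"dx":0,"dy":-2,"dz":0.6,"twist":0,"jaw":0}]' >/dev/null; python3 hp.py;  python3 -m creep '[{"dx":0,"dy":-1,"dz":0,"twist":0,"jaw":0},{"dx":0,"dy":-2,"dz":0,"twist":0,"jaw":0},{"dx":0,"dy":-2,"dz":0,"twist":0,"jaw":0}]' >/dev/null; python3 hp.py; python3 -m creep '[{"dx":0,"dy":-1,"dz":0,"twist":0,"jaw":0},{"dx":0,"dy":-1.5,"dz":0,"twist":0,"jaw":0},{"dx":0,"dy":-1.5,"dz":0,"twist":0,"jaw":0}]' >/dev/null; python3 hp.py
```

```text
t 15.1 H xyz [50.2  0.4 41.5] TCPz 96.0 yaw 101.1 F_H [ 0.1 -0.5 -0.1] w 0.5 0.0
t 15.4 H xyz [48.2  0.3 41.6] TCPz 96.1 yaw 101.1 F_H [-0.4 -0.4 -0.1] w 0.2 0.0
t 15.7 H xyz [46.9  0.4 41.6] TCPz 96.1 yaw 101.1 F_H [-0.2 -0.   0.9] w 0.7 0.04909038207188132
```

```bash
python3 -m creep '[{"dx":0,"dy":-1,"dz":0,"twist":0,"jaw":0},{"dx":0,"dy":-1.5,"dz":0,"twist":0,"jaw":0},{"dx":0,"dy":-1.5,"dz":0,"twist":0,"jaw":0}]' >/dev/null; python3 hp.py;  python3 -m creep '[{"dx":0,"dy":-1,"dz":0,"twist":0,"jaw":0},{"dx":0,"dy":-1.5,"dz":0,"twist":0,"jaw":0},{"dx":0,"dy":-1.5,"dz":0,"twist":0,"jaw":0}]' >/dev/null; python3 hp.py; python3 -m creep '[{"dx":0,"dy":-1,"dz":0,"twist":0,"jaw":0},{"dx":0,"dy":-1,"dz":0,"twist":0,"jaw":0}]' >/dev/null; python3 hp.py
```

```text
t 16.0 H xyz [46.1  0.4 42. ] TCPz 96.5 yaw 101.1 F_H [2.9 0.4 0.5] w 0.5 1.5622290857481858
t 16.3 H xyz [44.5  0.4 41.9] TCPz 96.4 yaw 101.1 F_H [ 3.9 -1.   1.8] w 0.4 2.4118314326915424
t 16.5 H xyz [43.4  0.4 41.9] TCPz 96.4 yaw 101.1 F_H [5.9 0.6 1.7] w 0.8 2.548848856567929
```

```bash
python3 -m creep '[{"dx":0,"dy":1.5,"dz":0,"twist":0,"jaw":0},{"dx":0,"dy":4,"dz":0,"twist":0,"jaw":0},{"dx":0,"dy":5,"dz":-6,"twist":0,"jaw":0},{"dx":0,"dy":2,"dz":-13,"twist":0,"jaw":0},{"dx":0,"dy":-2.5,"dz":-13,"twist":0,"jaw":0},{"dx":0,"dy":-2.5,"dz":-13,"twist":0,"jaw":0}]' >/dev/null; python3 hp.py;  python3 -m creep '[{"dx":0,"dy":0,"dz":2,"twist":0,"jaw":0},{"dx":0,"dy":0,"dz":3,"twist":0,"jaw":0},{"dx":0,"dy":0,"dz":3,"twist":0,"jaw":0}]' >/dev/null; python3 hp.py; python3 -m creep '[{"dx":0,"dy":0,"dz":1,"twist":0,"jaw":0},{"dx":0,"dy":0,"dz":1,"twist":0,"jaw":0}]' >/dev/null; python3 hp.py
```

```text
t 17.1 H xyz [39.3  0.3 54.7] TCPz 109.2 yaw 101.1 F_H [0.2 0.1 0.2] w 0.7 0.0
t 17.4 H xyz [40.1  0.3 51.1] TCPz 105.6 yaw 101.1 F_H [ 0.2 -0.7  0.5] w 0.5 0.0
t 17.6 H xyz [40.3  0.3 50.3] TCPz 104.8 yaw 101.1 F_H [1.2 0.2 0.7] w 0.8 0.0
```

```bash
python3 -m creep '[{"dx":0,"dy":0.6,"dz":1,"twist":0,"jaw":0},{"dx":0,"dy":0.6,"dz":1,"twist":0,"jaw":0}]' >/dev/null; python3 hp.py; python3 -m creep '[{"dx":0,"dy":0,"dz":1,"twist":0,"jaw":0},{"dx":0,"dy":0,"dz":1,"twist":0,"jaw":0}]' >/dev/null; python3 hp.py;  python3 -m creep '[{"dx":0,"dy":0,"dz":1,"twist":0,"jaw":0},{"dx":0,"dy":0,"dz":1,"twist":0,"jaw":0}]' >/dev/null; python3 hp.py
```

```text
t 17.8 H xyz [40.9  0.3 49.4] TCPz 103.9 yaw 101.1 F_H [-0.3 -0.9 -0.3] w 0.5 0.0
t 18.0 H xyz [40.9  0.3 48.4] TCPz 102.9 yaw 101.1 F_H [0.4 0.5 0.5] w 0.3 0.03726916285813786
t 18.2 H xyz [41.1  0.4 47.6] TCPz 102.1 yaw 101.1 F_H [0.6 0.1 0.5] w 0.9 0.36980107775889337
```

```bash
python3 -m creep '[{"dx":0,"dy":-0.3,"dz":1,"twist":0,"jaw":0},{"dx":0,"dy":-0.3,"dz":1,"twist":0,"jaw":0}]' >/dev/null; python3 hp.py; python3 -m creep '[{"dx":0,"dy":-0.3,"dz":1,"twist":0,"jaw":0},{"dx":0,"dy":-0.3,"dz":1,"twist":0,"jaw":0}]' >/dev/null; python3 hp.py;  python3 -m creep '[{"dx":0,"dy":-0.3,"dz":1,"twist":0,"jaw":0},{"dx":0,"dy":-0.3,"dz":1,"twist":0,"jaw":0}]' >/dev/null; python3 hp.py
```

```text
t 18.4 H xyz [41.1  0.4 46.8] TCPz 101.3 yaw 101.1 F_H [0.9 0.3 1.9] w 0.4 1.0642279194871662
t 18.6 H xyz [41.2  0.4 46.2] TCPz 100.7 yaw 101.1 F_H [ 2.4 -0.6  4.3] w 0.7 2.2783333668485284
t 18.8 H xyz [41.   0.4 45.2] TCPz 99.7 yaw 101.1 F_H [2.1 0.2 4.2] w 0.2 2.331099524453748
```

```bash
python3 -m creep '[{"dx":0,"dy":-0.3,"dz":1,"twist":0,"jaw":0},{"dx":0,"dy":-0.3,"dz":1,"twist":0,"jaw":0}]' >/dev/null; python3 hp.py; python3 -m creep '[{"dx":0,"dy":-0.3,"dz":1,"twist":0,"jaw":0},{"dx":0,"dy":-0.3,"dz":1,"twist":0,"jaw":0}]' >/dev/null; python3 hp.py;  python3 -m creep '[{"dx":0,"dy":-0.3,"dz":1,"twist":0,"jaw":0},{"dx":0,"dy":-0.3,"dz":1,"twist":0,"jaw":0}]' >/dev/null; python3 hp.py
```

```text
t 19.0 H xyz [40.8  0.4 44.3] TCPz 98.8 yaw 101.1 F_H [1.5 0.3 5.4] w 0.6 2.7586220257217064
t 19.2 H xyz [40.7  0.4 43.6] TCPz 98.1 yaw 101.1 F_H [ 2.7 -0.1  7.3] w 0.5 3.195207566060674
t 19.4 H xyz [40.6  0.4 42.7] TCPz 97.2 yaw 101.1 F_H [ 1.5 -0.2  8.5] w 0.4 3.5008718935932848
```

```bash
python3 -m creep '[{"dx":0,"dy":-0.8,"dz":0,"twist":0,"jaw":0},{"dx":0,"dy":-0.8,"dz":0,"twist":0,"jaw":0}]' >/dev/null; python3 hp.py; python3 -m creep '[{"dx":0,"dy":-0.8,"dz":0,"twist":0,"jaw":0},{"dx":0,"dy":-0.8,"dz":0,"twist":0,"jaw":0}]' >/dev/null; python3 hp.py;  python3 -m creep '[{"dx":0,"dy":-0.7,"dz":0.3,"twist":0,"jaw":0},{"dx":0,"dy":-0.7,"dz":0.3,"twist":0,"jaw":0}]' >/dev/null; python3 hp.py
```

```text
t 19.6 H xyz [40.3  0.4 42.8] TCPz 97.3 yaw 101.1 F_H [5.2 0.4 5.8] w 0.5 3.7348115808708826
t 19.8 H xyz [40.1  0.4 42.9] TCPz 97.4 yaw 101.1 F_H [5.1 0.6 5.6] w 0.7 4.058625779071008
t 20.0 H xyz [39.9  0.4 42.8] TCPz 97.3 yaw 101.1 F_H [ 6.9 -0.2  5.1] w 0.4 4.544972089788644
```

```bash
python3 -m creep '[{"dx":0,"dy":-0.7,"dz":0.6,"twist":0,"jaw":0},{"dx":0,"dy":-0.7,"dz":0.6,"twist":0,"jaw":0}]' >/dev/null; python3 hp.py; python3 -m creep '[{"dx":0,"dy":-0.5,"dz":1,"twist":0,"jaw":0},{"dx":0,"dy":-0.5,"dz":1,"twist":0,"jaw":0}]' >/dev/null; python3 hp.py;  python3 -m creep '[{"dx":0,"dy":-0.3,"dz":1,"twist":0,"jaw":0},{"dx":0,"dy":-0.3,"dz":1,"twist":0,"jaw":0}]' >/dev/null; python3 hp.py
```

```text
t 20.2 H xyz [39.5  0.4 42.3] TCPz 96.8 yaw 101.1 F_H [ 7.3 -0.4  6.1] w 0.2 4.817109771684045
t 20.4 H xyz [39.4  0.5 41.4] TCPz 95.9 yaw 101.1 F_H [8.8 0.2 4. ] w 0.5 5.056297738847206
t 20.6 H xyz [39.5  0.5 40.6] TCPz 95.1 yaw 101.1 F_H [ 9.1 -0.6  5.1] w 0.3 5.496700594594586
```

```bash
python3 -m creep '[{"dx":0,"dy":1.2,"dz":0,"twist":0,"jaw":0},{"dx":0,"dy":1.2,"dz":0,"twist":0,"jaw":0}]' >/dev/null; python3 hp.py; python3 -m creep '[{"dx":0,"dy":1.2,"dz":0,"twist":0,"jaw":0},{"dx":0,"dy":1.2,"dz":0,"twist":0,"jaw":0}]' >/dev/null; python3 hp.py
python3 - <<'E'
from workcell import imaging,get_obs
from h import *
o=get_obs();f={n:imaging.grab_frame(n) for n in('wrist','side','scene')};pickle.dump((o,f),open('t5.pkl','wb'))
w=f['wrist'];M=R.from_euler('xyz',o['eef_rot']).as_matrix();T=np.eye(4);T[:3,:3]=M;T[:3,3]=o['position'];T=np.linalg.inv(T@w['mount'])
F=192/np.tan(np.radians(w['vfov'])/2);a=np.radians(11.14)
L=np.array([[np.cos(a),-np.sin(a),0],[np.sin(a),np.cos(a),0],[0,0,1]])
for p in[(-30,0,24),(0,0,15),(27,13,11),(31,0,20),(36,0,14),(40,0,6)]:
    q=L@(np.array(p)/1e3)+[.5442,.1085,.0545];c=T[:3,:3]@q+T[:3,3];r=np.arctan2(np.hypot(c[0],c[1]),c[2]);k=r*F/np.hypot(c[0],c[1])
    print(p,np.round([w['cx']+c[0]*k,w['cy']+c[1]*k],1))
g=w['image'].mean(2).astype(int)
for r in range(210,300,5): print(r,g[r,170:330:5])
E
```

```text
t 20.8 H xyz [39.8  0.4 40.3] TCPz 94.8 yaw 101.1 F_H [ 6.5 -0.6  5.6] w 0.3 4.732669098302722
t 21.0 H xyz [40.1  0.5 40. ] TCPz 94.5 yaw 101.1 F_H [ 3.9 -0.5  6.2] w 0.2 3.9714892937520574
(-30, 0, 24) [134.8 237. ]
(0, 0, 15) [185.1 232.8]
(27, 13, 11) [228.7 210.9]
(31, 0, 20) [235.  236.5]
(36, 0, 14) [243.7 232.8]
(40, 0, 6) [250.2 228.1]
210 [ 75  76  74  74  73  73  71  69  69  67  64  63  62  57  58  82 181 127
 110 112 112 114 114 116 111 215 213 213 214 213 213 213]
215 [ 82  83  83  81  83  82  81  82  81  80  80  78  79  77 133  75 180 130
  91 111 112 113 114 116 108 214 213 213 213 213 213 214]
220 [ 86  86  85  84  85  84  84  86  84  85  85  85  70  65  69  68  93  64
  68  68 111 113 113 115 106 214 214 213 214 214 213 214]
225 [ 84  85  85  84  85  85  86  86  86  87  86  85  37  68  67  69  92  65
  66  69 114 113 114 115 105 214 214 214 213 214 213 214]
230 [ 80  80  81  80  82  85  85  83  84  86  84  40  41  68  68  68  94  37
  68  68 106 111 112 114 101 214 214 213 213 214 214 213]
235 [ 71  72  74  75  74  77  77  77  77  79  79  43  42  67  68  68  53  64
 
[... 880 characters left out ...]
  73  74  73  74  76  75]
275 [ 58  59  58  59  60  58  59  59  61  63  65  65  66  65  67 160  57  64
  70  68  68  68  67  66  65  63  60  58  57  59  60  59]
280 [ 59  59  59  60  60  60  58  59  59  59  60  59  58  60  59 149  54  74
  59  58  60  60  61  60  60  57  57  59  59  60  60  57]
285 [ 58  57  59  56  60  59  58  57  60  60  59  60  59  62  59 211  58  67
  59  59  59  60  58  58  60  59  59  59  58  60  59  61]
290 [ 58  58  59  59  59  59  59  58  59  59  57  60  59  58  61 181  57  75
  58  59  56  59  58  59  58  59  59  60  58  60  57  58]
295 [ 59  59  60  59  58  58  58  59  59  59  58  58  59  58  60 160  47  74
  59  59  60  59  58  60  61  59  60  59  58  59  58  59]
```

```bash
python3 -m creep '[{"dx":0,"dy":-1.5,"dz":0,"twist":0,"jaw":0},{"dx":0,"dy":-1.5,"dz":1,"twist":0,"jaw":0},{"dx":0,"dy":-1.5,"dz":1,"twist":0,"jaw":0}]' >/dev/null; python3 hp.py; python3 -m creep '[{"dx":0,"dy":-0.5,"dz":1,"twist":0,"jaw":0},{"dx":0,"dy":-0.5,"dz":1,"twist":0,"jaw":0}]' >/dev/null; python3 hp.py; python3 -m creep '[{"dx":0,"dy":-0.4,"dz":1,"twist":0,"jaw":0},{"dx":0,"dy":-0.4,"dz":1,"twist":0,"jaw":0}]' >/dev/null; python3 hp.py
```

```text
t 21.45 H xyz [39.8  0.5 39.4] TCPz 93.9 yaw 101.1 F_H [8.2 0.2 5. ] w 0.7 4.942482344044947
t 21.65 H xyz [39.7  0.4 38.5] TCPz 93.0 yaw 101.1 F_H [ 8.1 -0.4  5.2] w 0.6 5.318264714619545
t 21.85 H xyz [39.5  0.5 37.6] TCPz 92.1 yaw 101.1 F_H [8.6 1.  3.7] w 0.4 5.245820978307165
```

```bash
python3 -m creep '[{"dx":0,"dy":2,"dz":0,"twist":0,"jaw":0},{"dx":0,"dy":3,"dz":0,"twist":0,"jaw":0},{"dx":0,"dy":3,"dz":0,"twist":0,"jaw":0}]' >/dev/null; python3 hp.py; python3 -m creep '[{"dx":0,"dy":2,"dz":0,"twist":0,"jaw":0},{"dx":0,"dy":2,"dz":0,"twist":0,"jaw":0}]' >/dev/null; python3 hp.py
```

```text
t 22.15 H xyz [40.1  0.5 36.7] TCPz 91.2 yaw 101.1 F_H [3.5 0.1 7.5] w 0.1 3.3604389867105056
t 22.35 H xyz [40.9  0.4 35.9] TCPz 90.4 yaw 101.1 F_H [ 2.  -0.1  4.4] w 0.4 2.307233291612647
```

```bash
python3 -m creep '[{"dx":0,"dy":-1,"dz":1,"twist":0,"jaw":0},{"dx":0,"dy":-1,"dz":1,"twist":0,"jaw":0}]' >/dev/null; python3 hp.py; python3 -m creep '[{"dx":0,"dy":-0.5,"dz":1,"twist":0,"jaw":0},{"dx":0,"dy":-0.5,"dz":1,"twist":0,"jaw":0}]' >/dev/null; python3 hp.py; python3 -m creep '[{"dx":0,"dy":-0.5,"dz":1,"twist":0,"jaw":0},{"dx":0,"dy":-0.5,"dz":1,"twist":0,"jaw":0}]' >/dev/null; python3 hp.py
```

```text
t 22.55 H xyz [40.7  0.4 35.5] TCPz 90.0 yaw 101.1 F_H [3.2 0.  6. ] w 0.4 3.4124166106630582
t 22.75 H xyz [40.6  0.4 34.8] TCPz 89.3 yaw 101.1 F_H [ 4.2 -0.1  7.9] w 0.6 3.8700743518711533
t 22.95 H xyz [40.4  0.4 33.9] TCPz 88.4 yaw 101.1 F_H [5.3 0.7 8.8] w 0.4 4.103769036446465
```

```bash
python3 -m creep '[{"dx":0,"dy":-0.4,"dz":1,"twist":0,"jaw":0},{"dx":0,"dy":-0.4,"dz":1,"twist":0,"jaw":0}]' >/dev/null; python3 hp.py; python3 -m creep '[{"dx":0,"dy":-0.4,"dz":1,"twist":0,"jaw":0},{"dx":0,"dy":-0.4,"dz":1,"twist":0,"jaw":0}]' >/dev/null; python3 hp.py; python3 -m creep '[{"dx":0,"dy":0,"dz":1,"twist":0,"jaw":0},{"dx":0,"dy":0,"dz":1,"twist":0,"jaw":0}]' >/dev/null; python3 hp.py
```

```text
t 23.15 H xyz [40.2  0.4 33. ] TCPz 87.5 yaw 101.1 F_H [5.6 0.  7.8] w 0.2 4.296807313221507
t 23.35 H xyz [40.1  0.4 31.6] TCPz 86.1 yaw 101.1 F_H [ 8.3 -0.4  2.7] w 0.3 3.905211697148161
t 23.55 H xyz [40.3  0.4 30.6] TCPz 85.1 yaw 101.1 F_H [ 7.1 -0.3  2.8] w 0.5 4.058245299383998
```

```bash
python3 -m creep '[{"dx":0,"dy":1,"dz":-3,"twist":0,"jaw":0},{"dx":0,"dy":2,"dz":-10,"twist":0,"jaw":0},{"dx":0,"dy":-4,"dz":-10,"twist":0,"jaw":0},{"dx":0,"dy":-7,"dz":-9,"twist":0,"jaw":0},{"dx":0,"dy":-7,"dz":-7,"twist":0,"jaw":0},{"dx":0,"dy":-7,"dz":-7,"twist":0,"jaw":0}]' >/dev/null; python3 hp.py; python3 -m creep '[{"dx":0,"dy":0,"dz":1,"twist":0,"jaw":0},{"dx":0,"dy":0,"dz":2,"twist":0,"jaw":0},{"dx":0,"dy":0,"dz":2,"twist":0,"jaw":0}]' >/dev/null; python3 hp.py; python3 -m creep '[{"dx":0,"dy":0,"dz":1,"twist":0,"jaw":0},{"dx":0,"dy":0,"dz":1,"twist":0,"jaw":0}]' >/dev/null; python3 hp.py
```

```text
t 24.15 H xyz [29.8  0.4 36.1] TCPz 90.6 yaw 101.1 F_H [0.  0.3 0.2] w 0.6 0.0
t 24.45 H xyz [30.6  0.4 34.7] TCPz 89.2 yaw 101.1 F_H [-0.9  0.5  1.8] w 0.2 1.1557488312246278
t 24.65 H xyz [30.8  0.4 33.9] TCPz 88.4 yaw 101.1 F_H [-1.2  0.4  3.5] w 0.2 2.065149110276252
```

```bash
python3 -m creep '[{"dx":0,"dy":0,"dz":1,"twist":0,"jaw":0},{"dx":0,"dy":0,"dz":1,"twist":0,"jaw":0}]' >/dev/null; python3 hp.py; python3 -m creep '[{"dx":0,"dy":0,"dz":1,"twist":0,"jaw":0},{"dx":0,"dy":0,"dz":1,"twist":0,"jaw":0}]' >/dev/null; python3 hp.py; python3 -m creep '[{"dx":0,"dy":0,"dz":1,"twist":0,"jaw":0},{"dx":0,"dy":0,"dz":1,"twist":0,"jaw":0}]' >/dev/null; python3 hp.py
```

```text
t 24.85 H xyz [30.9  0.4 32.9] TCPz 87.4 yaw 101.1 F_H [-0.1  0.4  4.3] w 0.8 2.176930960267782
t 25.05 H xyz [31.1  0.3 32.1] TCPz 86.6 yaw 101.1 F_H [-0.4 -0.1  4.8] w 0.4 2.9377358313649893
t 25.25 H xyz [31.4  0.3 31.7] TCPz 86.2 yaw 101.1 F_H [-1.3 -0.2 10.6] w 0.5 6.149203386157751
```

```bash
python3 -m creep '[{"dx":0,"dy":0,"dz":0.8,"twist":0,"jaw":0},{"dx":0,"dy":0,"dz":0.8,"twist":0,"jaw":0}]' >/dev/null; python3 hp.py; python3 -m creep '[{"dx":0,"dy":0,"dz":-3,"twist":0,"jaw":0},{"dx":0,"dy":0,"dz":-7,"twist":0,"jaw":0},{"dx":0,"dy":0,"dz":-7,"twist":0,"jaw":0}]' >/dev/null; python3 hp.py; python3 -m creep '[{"dx":0,"dy":0,"dz":2,"twist":0,"jaw":0},{"dx":0,"dy":0,"dz":3,"twist":0,"jaw":0},{"dx":0,"dy":0,"dz":3,"twist":0,"jaw":0}]' >/dev/null; python3 hp.py; python3 -m creep '[{"dx":0,"dy":0,"dz":1,"twist":0,"jaw":0},{"dx":0,"dy":0,"dz":1,"twist":0,"jaw":0}]' >/dev/null; python3 hp.py
```

```text
t 25.45 H xyz [31.5  0.4 31.4] TCPz 85.9 yaw 101.1 F_H [-3.2 -0.2 14.6] w 0.5 7.939589805901051
t 25.75 H xyz [30.5  0.4 37. ] TCPz 91.5 yaw 101.1 F_H [ 1.1 -0.1 -0.1] w 0.7 0.0
t 26.05 H xyz [30.2  0.3 33.3] TCPz 87.8 yaw 101.1 F_H [-0.1 -0.4  0.4] w 0.7 0.0
t 26.25 H xyz [30.4  0.4 32.6] TCPz 87.1 yaw 101.1 F_H [0.4 0.1 0. ] w 0.5 0.0
```

```bash
python3 -m creep '[{"dx":0,"dy":0,"dz":-15,"twist":0,"jaw":0},{"dx":0,"dy":0,"dz":-45,"twist":0,"jaw":0},{"dx":-25,"dy":-20,"dz":-80,"twist":0,"jaw":0},{"dx":-55,"dy":-45,"dz":-100,"twist":0,"jaw":0},{"dx":-78,"dy":-70,"dz":-100,"twist":0,"jaw":0},{"dx":-78,"dy":-70,"dz":-100,"twist":0,"jaw":0},{"dx":-78,"dy":-70,"dz":-100,"twist":0,"jaw":0}]' >/dev/null; python3 hp.py
python3 - <<'E'
from workcell import imaging,get_obs
from h import *
o=get_obs();w=imaging.grab_frame('wrist');pickle.dump((o,w),open('w6.pkl','wb'))
M=R.from_euler('xyz',o['eef_rot']).as_matrix();T=np.eye(4);T[:3,:3]=M;T[:3,3]=o['position'];T=np.linalg.inv(T@w['mount'])
F=192/np.tan(np.radians(w['vfov'])/2);a=np.radians(11.14)
L=np.array([[np.cos(a),-np.sin(a),0],[np.sin(a),np.cos(a),0],[0,0,1]])
def px(p):
    q=L@(np.array(p)/1e3)+[.5442,.1085,.0540];c=T[:3,:3]@q+T[:3,3];r=np.arctan2(np.hypot(c[0],c[1]),c[2]);k=r*F/np.hypot(c[0],c[1])
    return np.array([w['cx']+c[0]*k,w['cy']+c[1]*k])
# straighten: sample top-line of cell along H x at y=0,z=13 and at other hypotheses
g=cv2.cvtColor(w['image'],cv2.COLOR_RGB2GRAY).astype(np.float32)
for y,z in[(0,13),(6,11),(-6,11)]:
    P=np.array([px((x,y,z)) for x in np.arange(-36,48,2)],np.float32)
    v=cv2.remap(g,P[:,:1].copy(),P[:,1:].copy(),cv2.INTER_LINEAR).ravel().astype(int);print(y,z,dict(zip(range(-36,48,2),v.tolist())))
# cross sections: silhouettes
for x in(-10,10,20,29):
    ys=np.arange(-24,25,2);P=np.array([px((x,y,0)) for y in ys],np.float32)
    print('x',x,dict(zip(ys.tolist(),cv2.remap(g,P[:,:1].copy(),P[:,1:].copy(),cv2.INTER_LINEAR).ravel().astype(int).tolist())))
print(px((0,0,0)),px((-16.8,-77.5,12.6)))
E
```

```text
t 26.95 H xyz [-39.6 -77.9 133.3] TCPz 187.8 yaw 101.02 F_H [ 0.6  0.7 -0.7] w 0.7 0.0
0 13 {-36: 174, -34: 174, -32: 174, -30: 176, -28: 103, -26: 82, -24: 81, -22: 81, -20: 81, -18: 81, -16: 83, -14: 82, -12: 82, -10: 83, -8: 82, -6: 82, -4: 83, -2: 82, 0: 82, 2: 82, 4: 82, 6: 83, 8: 82, 10: 82, 12: 82, 14: 82, 16: 82, 18: 81, 20: 82, 22: 81, 24: 82, 26: 81, 28: 82, 30: 89, 32: 146, 34: 100, 36: 91, 38: 168, 40: 124, 42: 113, 44: 113, 46: 115}
6 11 {-36: 174, -34: 175, -32: 175, -30: 176, -28: 113, -26: 94, -24: 94, -22: 95, -20: 97, -18: 97, -16: 99, -14: 98, -12: 99, -10: 97, -8: 100, -6: 101, -4: 102, -2: 100, 0: 102, 2: 103, 4: 103, 6: 104, 8: 104, 10: 105, 12: 106, 14: 107, 16: 107, 18: 107, 20: 107, 22: 107, 24: 109, 26: 109, 28: 108, 30: 108, 32: 162, 34: 66, 36: 79, 38: 163, 40: 149, 42: 115, 44: 116, 46: 117}
-6 11 {-36: 174, -34: 174, -32: 173, -30: 176, -28: 94, -26: 51, -24: 52, -22: 52, -20: 51, -18: 50, -16: 52, -14: 52, -12: 50, -10: 51, -8: 52, -6: 52, -4: 53, -2: 52, 0: 53, 2: 52, 4: 52, 6: 53, 8: 53, 10: 53, 12: 51, 14: 53, 16: 52, 18: 52, 20: 52, 22: 52, 24: 52, 
[... 314 characters left out ...]
4: 47, -22: 47, -20: 48, -18: 48, -16: 47, -14: 49, -12: 30, -10: 28, -8: 40, -6: 52, -4: 59, -2: 66, 0: 78, 2: 98, 4: 129, 6: 113, 8: 91, 10: 80, 12: 75, 14: 91, 16: 100, 18: 100, 20: 100, 22: 101, 24: 102}
x 20 {-24: 48, -22: 47, -20: 48, -18: 50, -16: 55, -14: 48, -12: 31, -10: 28, -8: 40, -6: 50, -4: 59, -2: 66, 0: 78, 2: 97, 4: 130, 6: 116, 8: 92, 10: 82, 12: 77, 14: 60, 16: 54, 18: 106, 20: 106, 22: 106, 24: 106}
x 29 {-24: 99, -22: 94, -20: 47, -18: 135, -16: 171, -14: 121, -12: 206, -10: 137, -8: 39, -6: 50, -4: 60, -2: 65, 0: 76, 2: 98, 4: 137, 6: 118, 8: 93, 10: 80, 12: 64, 14: 155, 16: 188, 18: 163, 20: 146, 22: 109, 24: 111}
[293.33146392 108.09792533] [275.44522266 192.91391662]
```

```bash
python3 -m creep '[{"dx":0,"dy":-1,"dz":25,"twist":0,"jaw":0},{"dx":0,"dy":-1,"dz":60,"twist":0,"jaw":0},{"dx":0,"dy":-1,"dz":90,"twist":0,"jaw":0},{"dx":0,"dy":-1,"dz":106,"twist":0,"jaw":0},{"dx":0,"dy":-1,"dz":110,"twist":0,"jaw":0},{"dx":0,"dy":-1,"dz":110,"twist":0,"jaw":0}]' >/dev/null; python3 hp.py; python3 -m creep '[{"dx":0,"dy":2,"dz":0,"twist":0,"jaw":0},{"dx":0,"dy":5,"dz":0,"twist":0,"jaw":0},{"dx":0,"dy":8,"dz":0,"twist":0,"jaw":0},{"dx":0,"dy":11,"dz":0,"twist":0,"jaw":0},{"dx":0,"dy":14,"dz":0,"twist":0,"jaw":0},{"dx":0,"dy":17,"dz":0,"twist":0,"jaw":0},{"dx":0,"dy":20,"dz":0,"twist":0,"jaw":0}]' >/dev/null; python3 hp.py; python3 -m creep '[{"dx":0,"dy":2,"dz":0,"twist":0,"jaw":0},{"dx":0,"dy":4,"dz":0,"twist":0,"jaw":0},{"dx":0,"dy":6,"dz":0,"twist":0,"jaw":0},{"dx":0,"dy":8,"dz":0,"twist":0,"jaw":0},{"dx":0,"dy":8,"dz":0,"twist":0,"jaw":0}]' >/dev/null; python3 hp.py
```

```text
t 27.6 H xyz [-40.3 -76.7  22.1] TCPz 76.6 yaw 101.18 F_H [-0.6  0.4 -0.4] w 0.6 0.0
t 28.3 H xyz [-20.2 -77.6  22.9] TCPz 77.4 yaw 101.1 F_H [-2.2 -0.2  0.9] w 0.5 1.1513660475611687
t 28.8 H xyz [-12.  -77.6  22.8] TCPz 77.3 yaw 101.11 F_H [-0.2  0.8 -0.4] w 0.7 0.20147700794041157
```

```bash
python3 -m creep '[{"dx":0,"dy":2,"dz":0,"twist":0,"jaw":0},{"dx":0,"dy":4,"dz":0,"twist":0,"jaw":0},{"dx":0,"dy":6,"dz":0,"twist":0,"jaw":0},{"dx":0,"dy":6,"dz":0,"twist":0,"jaw":0}]' >/dev/null; python3 hp.py; python3 -m creep '[{"dx":0,"dy":1.5,"dz":0,"twist":0,"jaw":0},{"dx":0,"dy":3,"dz":0,"twist":0,"jaw":0},{"dx":0,"dy":3,"dz":0,"twist":0,"jaw":0}]' >/dev/null; python3 hp.py; python3 -m creep '[{"dx":0,"dy":1,"dz":0,"twist":0,"jaw":0},{"dx":0,"dy":2,"dz":0,"twist":0,"jaw":0},{"dx":0,"dy":2,"dz":0,"twist":0,"jaw":0}]' >/dev/null; python3 hp.py
```

```text
t 29.2 H xyz [ -6.6 -77.6  22.6] TCPz 77.1 yaw 101.1 F_H [-1.9  0.1 -1.7] w 0.5 0.6482847779989243
t 29.5 H xyz [ -3.6 -77.6  22.8] TCPz 77.3 yaw 101.1 F_H [-2.4  0.4 -0.4] w 0.4 1.0505660623311996
t 29.8 H xyz [ -3.2 -77.6  22.5] TCPz 77.0 yaw 101.09 F_H [-7.9  0.   2.3] w 0.7 3.888152986764908
```

```bash
python3 -m creep '[{"dx":0,"dy":-5,"dz":0,"twist":0,"jaw":0},{"dx":0,"dy":-18,"dz":0,"twist":0,"jaw":0},{"dx":0,"dy":-20,"dz":-20,"twist":0,"jaw":0},{"dx":0,"dy":-30,"dz":-60,"twist":0,"jaw":0},{"dx":0,"dy":-36,"dz":-100,"twist":0,"jaw":0},{"dx":0,"dy":-36,"dz":-110,"twist":0,"jaw":0},{"dx":0,"dy":-36,"dz":-110,"twist":0,"jaw":0}]' >/dev/null; python3 hp.py
python3 - <<'E'
from workcell import imaging,get_obs
from h import *
o=get_obs();w=imaging.grab_frame('wrist');pickle.dump((o,w),open('w7.pkl','wb'))
M=R.from_euler('xyz',o['eef_rot']).as_matrix();T=np.eye(4);T[:3,:3]=M;T[:3,3]=o['position'];T=np.linalg.inv(T@w['mount'])
F=192/np.tan(np.radians(w['vfov'])/2);a=np.radians(11.14)
L=np.array([[np.cos(a),-np.sin(a),0],[np.sin(a),np.cos(a),0],[0,0,1]])
def px(p):
    q=L@(np.array(p)/1e3)+[.5442,.1085,.0540];c=T[:3,:3]@q+T[:3,3];r=np.arctan2(np.hypot(c[0],c[1]),c[2]);k=r*F/np.hypot(c[0],c[1])
    return np.array([w['cx']+c[0]*k,w['cy']+c[1]*k],np.float32)
g=cv2.cvtColor(w['image'],cv2.COLOR_RGB2GRAY).astype(np.float32)
def prof(y,z,r):
    P=np.array([px((x,y,z)) for x in r]);print(y,z,dict(zip(r,cv2.remap(g,P[:,:1].copy(),P[:,1:].copy(),cv2.INTER_LINEAR).ravel().astype(int).tolist())))
prof(0,13,range(-34,46,4)); prof(-77.5,13,range(-40,40,3)); print(px((0,-77.5,13)))
E
```

```text
t 30.5 H xyz [-35.6 -77.7 135.1] TCPz 189.6 yaw 101.1 F_H [-0.5 -0.5  0.9] w 0.7 0.0
0 13 {-34: 174, -30: 175, -26: 81, -22: 80, -18: 81, -14: 82, -10: 81, -6: 82, -2: 82, 2: 83, 6: 84, 10: 83, 14: 82, 18: 80, 22: 82, 26: 82, 30: 76, 34: 105, 38: 170, 42: 113}
-77.5 13 {-40: 92, -37: 94, -34: 92, -31: 93, -28: 94, -25: 50, -22: 40, -19: 32, -16: 32, -13: 33, -10: 29, -7: 18, -4: 19, -1: 27, 2: 45, 5: 66, 8: 102, 11: 158, 14: 185, 17: 166, 20: 93, 23: 92, 26: 93, 29: 93, 32: 93, 35: 92, 38: 94}
[288.41498 192.7306 ]
```

Both checks pass: the cell's shading is even along its length, so it lies level, and the toggle ball is now at H x ≈ +14, on the other side. Handing in.

```bash
python3 -c "
from workcell import job
print(job.close_job())"
```

```text
the job is handed in; nothing more can be done
None
```

The fat cell is clipped in level against the spring, the toggle is flipped over to its +x stop, and the job is handed in at about 30.5 s. Wrist force stayed under about 15 N at every reading, and I saw no contact with anything else on the table.

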